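Spring the toaster oven latch and catch the door

ROBOT

A 6-joint arm with a two-finger parallel gripper is mounted at the origin on the work surface. World frame = base frame: x ahead of the robot, y to its left, z up, the work surface at z = 0. Lengths are in mm, angles in rad, forces in N, time in s.
With the tool pointing down it reaches from about 325 to 775 mm from the base axis. Payload 5.5 kg.
Tool frame: the origin (TCP) lies between the finger pads; the fingertips stand 25 mm ahead of it and the grasp point (between the pads) lies 6 mm ahead of it (manip.finger_overhang is the distance from the TCP to the fingertips, in mm); z points along the fingers, y is the direction in which the jaws open and shut (so a half turn about z gives the same grasp; the last joint's range is limited). The gripper opens to 85 mm and grips with 20 to 120 N. Pads are 22 mm wide; open, the fingers measure 114 mm over their backs; the gripper's body (76 mm by 85 mm) begins 54 mm behind the grasp point. The pads swing forward as they close: fully open they stand 13 mm farther back than shut.
Start: joints at [-0.057, 0.091, 1.231, -0, 1.82, -0.057], TCP at [600.014, -0.003, 256.275] pointing down, gripper open.
Joint ranges: [-2.87, 2.87], [-0.86, 2.18], [0.17, 2.46], [-1.51, 4.65], [0.06, 2.69], [-2.65, 2.65]. Speed limits (rad/s): [2.57, 2.57, 3.01, 3.14, 3.14, 3.14].

INTERFACE

Orientations are given as a unit quaternion [w, x, y, z].
In Python, from workcell import manip gives the robot as it stands.
- The arm moves only by the shell command python3 -m crank 'ROWS' [FORCE]. ROWS is a JSON object of lists of equal length, an entry for each row: "travel": the shift along the world's x, y, z in cm, a list of three; "rot": the turn, a rotation vector about the world's x, y, z in degrees, a list of three; "gripper": the finger opening in cm, from 0 to 8.54. In form: {"travel": [[x, y, z], ...], "rot": [[rx, ry, rz], ...], "gripper": [gripper, ...]}. A call has 1 to 10 rows; each row is the pose to reach, as a shift and turn from the pose measured when the call began; what a row does not reach only later rows make up. A row lasts 1/10 s, in which the tool goes at most 50 mm and 8.59 degrees, less where a joint would pass 70% of its speed; a pose out of reach is approached as far as the arm can. A call with a gripper value outside its range is refused whole. The fingers move at their own pace and stop on an object; FORCE is the grip in N (left out, the last holds). Time passes only in rows, so rows that repeat a pose let the fingers close. It gives the time, the measured TCP pose, the force and the opening at its end, in the units of the state.
- manip.read_state(): the state, without advancing time (a new reading comes with each control period).
- manip.grab_frame(name): name is "scene" or "side" or "wrist"; returns the picture (384x512x3 uint8, red, green, blue); there is no depth.
- manip.camera_info(name): a dict with "fx", "fy", "cx", "cy" (pixels), "k1" (the pictures are not rectified: a ray, as slopes to the right and down, at radius r is drawn at 1 + k1 r^2 times it, then the intrinsics apply), "rvec" (rotation vector, rad) and "tvec" (3), from world to camera coordinates, as OpenCV has them. Camera axes: x right, y down, z forward; pixel columns grow to the right and rows downward; lengths in mm; the calibration is good to about 2 mm. A picture is of the moment at which its call begins: read the wrist's pose just before it. camera_info takes no time and is no camera call; for the wrist camera it gives the pose at the moment of the call.
- manip.hand_in(): hands the job in, once; it reports no verdict.
The state is a dict: "t": time; "joint_pos": joint angles; "joint_vel": joint speeds; "tau": joint torques, N m; "ee_pos": TCP position; "tcp_rot": TCP orientation; "ft_force": force on the tool from outside, world axes, zero at the start; "torque": the same for the moment, N m; "grip_width": opening from 0.0 (shut) to 1.0 (fully open).
Only numpy, scipy, OpenCV 4.12 (cv2) and the standard library are available. Lean on these libraries where they do the work, as an engineer would, in place of code of your own. Each camera call takes 0.05 s, during which the arm holds its last target.

TASK

Crack open the toaster oven to vent it: with one finger press down the thumb latch beside its door, and with the other finger on the door's outer face catch the door as it springs out, before it drops towards the things standing in front of it. Grip nothing, leave the other things alone, and finish while still holding the door just ajar with that finger.

Things in the scene. Friction and masses are not known exactly. Their poses are not given: they have to be found in the camera images.
- oven: Compact toaster oven fixed to the counter, dark steel shell, 370 mm wide (y), 240 deep (x), 200 high. Origin: centre of its underside. Its x axis points from front to back: the front looks along -x, towards the robot; y points left as one faces it, z up. Door on the left of the front; on the right a metal fascia (x = -124 mm) with the latch at its top and 3 fixed dials (20 mm proud, all below 128 mm).
- latch (a joint): Latch travel in m: 0 = up (rest), 0.010 = pressed fully down on its stop. Spring loaded: about 2 N to start moving, 6 N at the stop; it springs back up when let go. Its bolt lets go of the door after about 0.006 of travel.
- latch_pad (a point): Middle of the flat top of the latch's black thumb pad, 36 x 40 x 10 mm, which stands out on a short neck from the fascia just right of the door: in the oven's frame x -182 to -146, y -131 to -91 mm, top 170 mm up at rest. It moves straight down. A steel bolt and the door's striker lie in the gap between neck and door: keep off them.
- door (a joint): Door angle in rad: 0 = shut, 1.5 = dropped fully open. Once the latch lets go, springs and its weight (0.6 to 1.0 kg) throw it open at once, in under a second, unless something already stands in its way; it then leans on a finger near its top edge with 1 to 3 N. It does not stay ajar by itself.
- door_corner (a point): Top corner of the door's outer face on the latch side; moves with the door. Shut, it lies at x -136, y -79 mm, 186 mm up in the oven's frame. Door: glass in a light metal frame, 252 mm wide (y -79 to +173 mm), 16 thick, hinged along its bottom edge 40 mm up; the top swings out along the oven's -x and down.
- pull_bar (a point): Middle of the door's black pull bar, 80 mm long along y (oven frame y +7 to +87 mm), 12 mm thick; the bar's outer side stands 40 mm in front of the door's outer face, 170 mm up with the door shut. Moves with the door.
- jar: Clear glass jar with a gold-coloured metal lid closed tight, 76 mm across, 112 mm high, standing on the counter in front of the oven door. Origin: centre of its underside.
- ramekin: Pale green ceramic ramekin, 92 mm across, 48 mm high, standing in front of the oven door. Origin: centre of its underside.
- loaf_pan: Aluminium mini loaf pan, 155 x 87 x 49 mm, on the counter in front of the control fascia, long side along its x. Origin: centre of its underside.
- scoop: Matte black plastic scoop, bowl 50 mm across and 34 mm high with a 105 mm handle along its -x, on the counter to the left of the oven. Origin: underside of the bowl.

How it is judged:
By the outcome, as a careful person would: the job done as asked, in the order asked, and still so for the second after the job is handed in, while the arm keeps its last pose, push and grip.
It also fails if it takes over 32 s, if anything falls off the work surface, if the arm or the gripper's body presses on something with over 40 N, if the wrist force passes 120 N, or if a joint passes its speed limit or range.

## Working session

There is one attempt and no reset: what is moved stays moved. The work goes in short steps, Python scripts to look and compute and a shell command to move; the robot and the scene stay as the last step left them, time stands still between calls to the robot, and variables do not carry over. Pictures are saved under pics/ and viewed, and the job is handed in when it is done.

```bash
ls; mkdir -p pics
python3 - <<'E'
from workcell import manip
import cv2
print(manip.read_state())
for n in ("scene","side","wrist"):
    print(n,manip.camera_info(n))
    cv2.imwrite(f"pics/{n}0.png",manip.grab_frame(n)[:,:,::-1])
E
```

```text
pics
{'t': 0.0, 'joint_pos': array([-5.67072111e-02,  9.18714481e-02,  1.23189041e+00,  5.16244875e-05,
        1.81979050e+00, -5.66988438e-02]), 'joint_vel': array([-3.66210131e-04,  6.54385643e-04,  1.46111224e-03, -5.38421317e-05,
       -1.19351782e-03,  1.44904631e-03]), 'tau': array([ 1.92109423e-03, -4.58737707e+01, -4.18019521e+01,  2.08830479e-04,
        1.19483890e-02, -1.60596358e-05]), 'ee_pos': array([5.99769746e+02, 2.27877281e-02, 2.55140722e+02]), 'tcp_rot': array([-7.47675538e-04,  7.07104919e-01,  7.07107964e-01, -6.33812868e-04]), 'ft_force': array([ 0.15277864,  0.38371677, -0.32304658]), 'torque': array([ 0.00983695, -0.01995236, -0.05823718]), 'grip_width': 0.9985071175863166}
scene {'fx': 383.4095611180579, 'fy': 383.4095611180579, 'cx': 255.30317517026896, 'cy': 198.32874298606188, 'k1': -0.007219205594125308, 'rvec': array([ 0.50524921, -2.92047984,  0.72381708]), 'tvec': array([543.35306875, 163.36285078, 990.83823213])}
side {'fx': 437.92978605694617, 'fy': 437.92978605694617, 'cx': 257.42590858947943, 'cy': 190.42903819946235, 'k1': -0.10080596427086512, 'rvec': array([ 0.34939701, -2.56996309,  1.48312896]), 'tvec': array([ 530.67954388,  131.63956377, 1046.572713  ])}
wrist {'fx': 268.5773112843717, 'fy': 268.5773112843717, 'cx': 252.8142509255402, 'cy': 197.4539243519415, 'k1': -0.059055368335911185, 'rvec': array([-2.87898869e+00,  4.06257495e-04,  4.56450888e-03]), 'tvec': array([-599.00234477,  -32.89334736,  379.2630046 ])}
```

View pics/scene0.png

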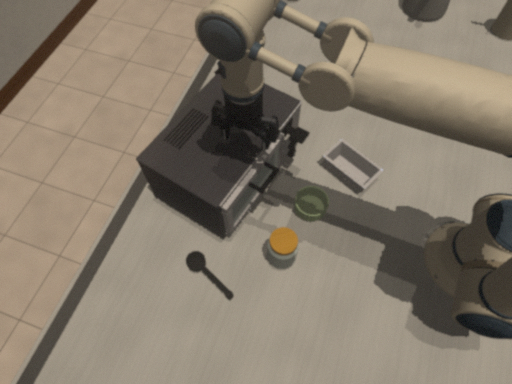

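View pics/side0.png

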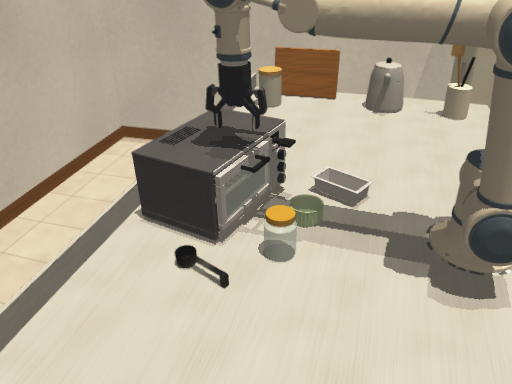

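View pics/wrist0.png

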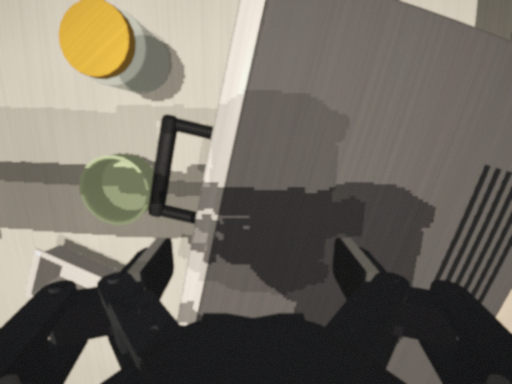

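The oven is slightly yawed, with the jar and ramekin in front of the door, the pan before the fascia and the scoop to the left. In the wrist view the door's top edge runs from about (250,0) to (185,320) and the pull bar lies at about (165,165). I'll back the arm up for a second wrist view of the latch side.

```bash
cat > h.py <<'E'
from workcell import manip
import cv2, numpy as np
def cam(n):
    c=manip.camera_info(n); K=np.array([[c['fx'],0,c['cx']],[0,c['fy'],c['cy']],[0,0,1]]);
    return dict(K=K,d=np.array([c['k1'],0,0,0.]),r=np.array(c['rvec']),t=np.array(c['tvec']))
def ray(c,uv):
    p=cv2.undistortPoints(np.array([[uv]],float),c['K'],c['d'])[0,0]
    R=cv2.Rodrigues(c['r'])[0]; d=R.T@np.array([p[0],p[1],1]); return -R.T@c['t'], d/np.linalg.norm(d)
def plane(c,uv,z):
    o,d=ray(c,uv); return o+d*(z-o[2])/d[2]
def tri(obs):
    A=np.zeros((3,3));b=np.zeros(3);rs=[ray(c,uv) for c,uv in obs]
    for o,d in rs:
        P=np.eye(3)-np.outer(d,d);A+=P;b+=P@o
    x=np.linalg.solve(A,b)
    return x,[np.linalg.norm((np.eye(3)-np.outer(d,d))@(x-o)) for o,d in rs]
def proj(c,X): return cv2.projectPoints(np.array([X],float).reshape(-1,3),c['r'],c['t'],c['K'],c['d'])[0].reshape(-1,2)
def snap(n,f):
    import json
    c=cam(n); im=manip.grab_frame(n)[:,:,::-1]; cv2.imwrite(f"pics/{f}.png",im)
    json.dump({k:v.tolist() for k,v in c.items()},open(f"pics/{f}.json","w")); return im
def load(f):
    import json
    return {k:np.array(v) for k,v in json.load(open(f"pics/{f}.json")).items()}
E
python3 -m crank '{"travel":[[-3,-2,3],[-7,-5,6],[-11,-9,9],[-15,-12,11],[-15,-12,11]],"rot":[[0,0,0],[0,0,0],[0,0,0],[0,0,0],[0,0,0]],"gripper":[8.5,8.5,8.5,8.5,8.5]}'
python3 - <<'E'
from h import *
for n in ("scene","side","wrist"):
    im=snap(n,n+"1")
    print(n,ray(cam(n),(256,192)))
    if n=="side": cv2.imwrite("pics/side1z.png",cv2.resize(im[90:270,120:380],None,fx=3,fy=3,interpolation=cv2.INTER_CUBIC))
    if n=="scene": cv2.imwrite("pics/scene1z.png",cv2.resize(im[50:250,120:400],None,fx=2.85,fy=2.85,interpolation=cv2.INTER_CUBIC))
E
```

```text
t: 0.65
ee_pos: [447.7, -121.5, 368.1]
tcp_rot: [0.001, 0.708, 0.706, -0.0]
ft_force: [1.2, 0.5, 0.5]
grip_width: 0.996
scene (array([396.02590135, 481.76471481, 956.4238734 ]), array([ 0.16818161, -0.45257173, -0.87572472]))
side (array([267.52061264, 952.67607102, 644.2865994 ]), array([ 0.2499375 , -0.82838755, -0.50130362]))
wrist (array([449.4688117 , -54.37556218, 484.35627032]), array([ 0.01116874, -0.24081194, -0.97050753]))
```

View pics/wrist1.png

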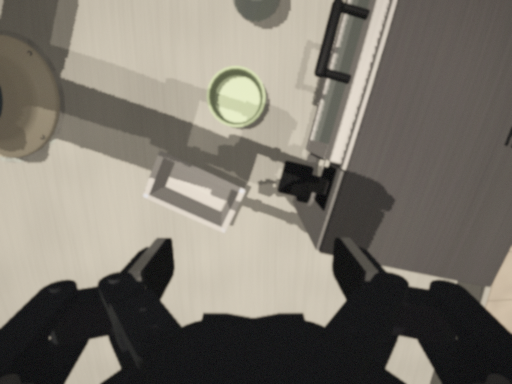

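View pics/side1z.png

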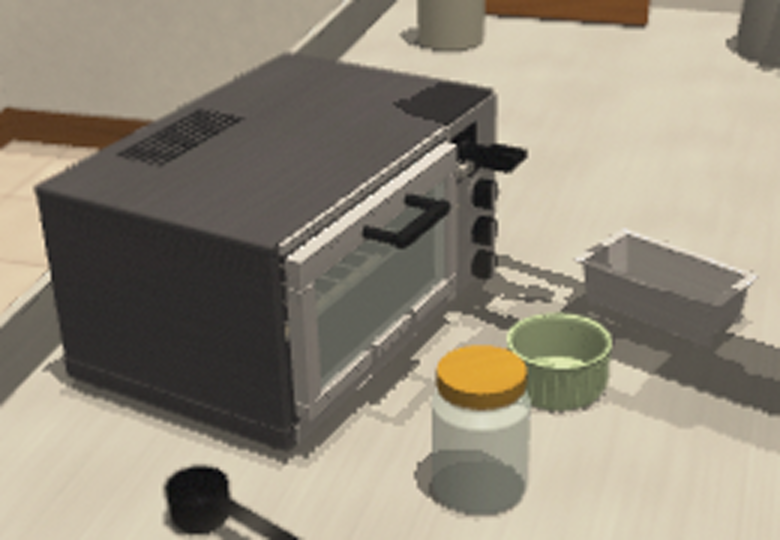

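View pics/scene1z.png

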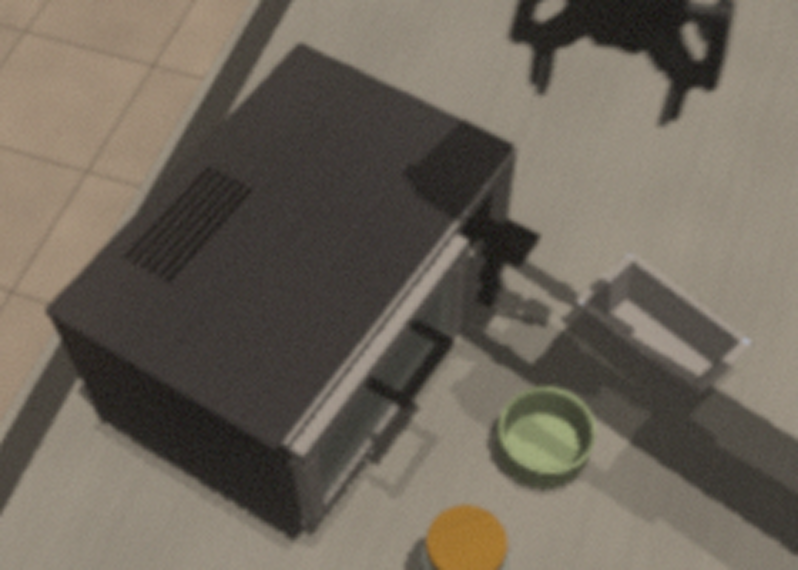

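```bash
cat > m.py <<'E'
from h import *
S,D,W=load("scene1"),load("side1"),load("wrist1")
zs=lambda u,v:((u+.5)/2.85-.5+120,(v+.5)/2.85-.5+50)
zd=lambda u,v:((u+.5)/3-.5+120,(v+.5)/3-.5+90)
obs={'FL':[(S,zs(285,440)),(D,zd(279,249))],
'BL':[(S,zs(50,312)),(D,zd(38,190))],
'FR':[(S,zs(513,148)),(D,zd(494,92)),(W,(321,250))],
'BR':[(S,zs(300,43)),(D,zd(290,55)),(W,(486,288))]}
loc={'FL':(-120,185),'BL':(120,185),'FR':(-120,-185),'BR':(120,-185)}
P=[];Q=[]
for k,o in obs.items():
    x,e=tri(o); print(k,x.round(1),np.round(e,1)); P.append(x[:2]);Q.append(loc[k])
P=np.array(P);Q=np.array(Q,float)
pc,qc=P.mean(0),Q.mean(0);H=(Q-qc).T@(P-pc)
th=np.arctan2(H[0,1]-H[1,0],H[0,0]+H[1,1]);R=np.array([[np.cos(th),-np.sin(th)],[np.sin(th),np.cos(th)]])
t=pc-R@qc;print('yaw',np.degrees(th),'t',t,'res',(P-(Q@R.T+t)).round(1))
E
python3 m.py
```

```text
FL [611.3 142.4 189.8] [1.6 1.6]
BL [842.3  97.9 192.9] [1.5 1.5]
FR [ 526.8 -198.8  197. ] [1.7 0.9 2.2]
BR [ 757.7 -261.   193.9] [1.1 1.  0.6]
yaw -13.408008803331692 t [684.5373166  -54.86833374] res [[  0.6 -10.5]
 [ -1.8   0.7]
 [  1.9   8.2]
 [ -0.7   1.6]]
```

```bash
python3 -c "
import cv2
im=cv2.imread('pics/wrist1.png');cv2.imwrite('pics/wrist1z.png',cv2.resize(im[0:270,240:500],None,fx=2.2,fy=2.2,interpolation=cv2.INTER_CUBIC))"
```

```text
(no output)
```

View pics/wrist1z.png

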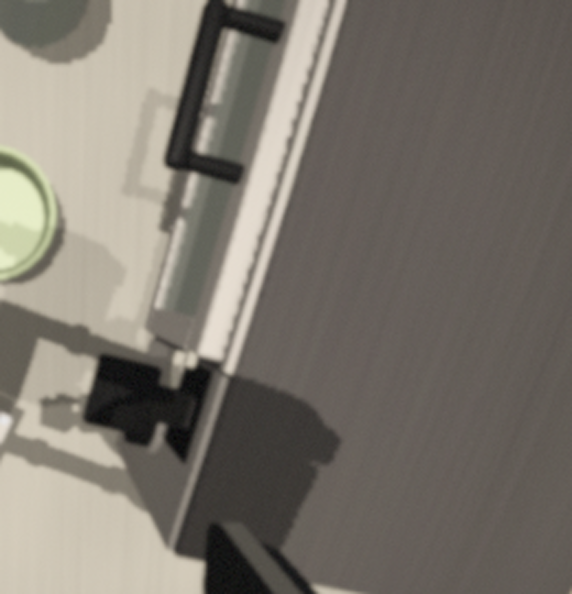

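```bash
cat >> m.py <<'E'
for drop in (['FL'],['FL','BR']):
    ks=[k for k in obs if k not in drop]
    P=np.array([tri(obs[k])[0][:2] for k in ks]);Q=np.array([loc[k] for k in ks],float)
    pc,qc=P.mean(0),Q.mean(0);H=(Q-qc).T@(P-pc)
    th=np.arctan2(H[0,1]-H[1,0],H[0,0]+H[1,1]);R=np.array([[np.cos(th),-np.sin(th)],[np.sin(th),np.cos(th)]])
    t=pc-R@qc;print(drop,'yaw',np.degrees(th),'t',t,'res',(P-(Q@R.T+t)).round(1).tolist())
W0=dict(K=W['K'],d=W['d'],r=np.array([-2.87898869e+00,4.06257495e-04,4.56450888e-03]),t=np.array([-599.00234477,-32.89334736,379.2630046]))
for n,a,b in (('barL',(168,120),(336.8,4)),('barR',(156,211),(321,72))):
    x,e=tri([(W0,a),(W,b)]);print(n,x.round(1),np.round(e,1))
print('padc wrist@170',plane(W,(295.7,181),170),'scene',)
for n,uv in (('doorcornerW',(330.5,164)),):
    print(n,plane(W,uv,186))
E
python3 m.py
cat > ov.py <<'E'
from h import *
import sys
def draw(f,yaw,tx,ty,out,box,s):
    c=load(f);im=cv2.imread(f"pics/{f}.png");th=np.radians(yaw)
    x0,y0,x1,y1=box;im=cv2.resize(im[y0:y1,x0:x1],None,fx=s,fy=s,interpolation=cv2.INTER_CUBIC)
    pts=[(sx*120,sy*185,200) for sx,sy in((-1,1),(1,1),(1,-1),(-1,-1))]+[(-136,-79,186),(-136,173,186),(-182,-131,170),(-182,-91,170),(-146,-91,170),(-146,-131,170),(-176,7,170),(-176,87,170)]
    for p in pts:
        X=(tx+np.cos(th)*p[0]-np.sin(th)*p[1],ty+np.sin(th)*p[0]+np.cos(th)*p[1],p[2])
        u=(proj(c,X)[0]-[x0,y0]+.5)*s-.5
        cv2.drawMarker(im,tuple(int(round(v)) for v in u),(0,0,255),cv2.MARKER_CROSS,10,1)
    cv2.imwrite(f"pics/{out}.png",im)
E
```

```text
FL [611.3 142.4 189.8] [1.6 1.6]
BL [842.3  97.9 192.9] [1.5 1.5]
FR [ 526.8 -198.8  197. ] [1.7 0.9 2.2]
BR [ 757.7 -261.   193.9] [1.1 1.  0.6]
yaw -13.408008803331692 t [684.5373166  -54.86833374] res [[  0.6 -10.5]
 [ -1.8   0.7]
 [  1.9   8.2]
 [ -0.7   1.6]]
['FL'] yaw -13.797998884363887 t [684.81563075 -51.20078111] res [[-3.1, -1.9], [2.7, 3.5], [0.5, -1.5]]
['FL', 'BR'] yaw -13.791254196433876 t [684.57441819 -50.42937146] res [[-2.9, -2.7], [2.9, 2.7]]
barL [537.7  70.3 170.6] [0.3 0.3]
barR [523.3   1.3 173. ] [0.2 0.2]
padc wrist@170 [ 500.12041851 -120.57575088  170.        ] scene
doorcornerW [536.17683133 -97.83903467 186.        ]
```

The images agree with the text: pad centre at (500,-120) from the wrist view against (499,-120) from the oven fit, bar 171–173 mm high, yaw -13.8°. The plan is to keep the tool pointing down with the jaws along the oven's y. One fingertip goes over the pad, the other about 16 mm in front of the door near its top. I'll turn first and check before descending.

```bash
python3 -m crank '{"travel":[[0,0,0],[0,0,0],[1,0.5,0],[2,1,-1],[3,2,-2],[4,2.5,-4],[5,3,-6],[6,3.5,-8],[6.1,3.6,-9],[6.1,3.6,-9]],"rot":[[0,0,8.5],[0,0,17],[0,0,25.5],[0,0,34],[0,0,42.5],[0,0,51],[0,0,59.5],[0,0,68],[0,0,76.2],[0,0,76.2]],"gripper":[6,6,6,6,6,6,6,6,6,6]}'
python3 - <<'E'
from h import *
import ov
print(manip.finger_overhang, manip.read_state()['ee_pos'],manip.read_state()['tcp_rot'],manip.read_state()['ft_force'])
snap("wrist","wrist2");snap("side","side2")
ov.draw("wrist2",-13.8,684.8,-51.2,"wrist2o",(0,0,512,384),1.5)
ov.draw("side2",-13.8,684.8,-51.2,"side2o",(120,60,380,250),3)
E
```

```text
t: 1.8
ee_pos: [510.3, -83.4, 272.6]
tcp_rot: [-0.003, 0.12, 0.993, 0.001]
ft_force: [0.0, -0.5, 0.3]
grip_width: 0.698
25.0 [510.29036327 -83.37035492 272.60498426] [-0.00283959  0.11976126  0.99279797  0.00116804] [ 0.03251915 -0.46327029  0.31311612]
```

View pics/wrist2o.png

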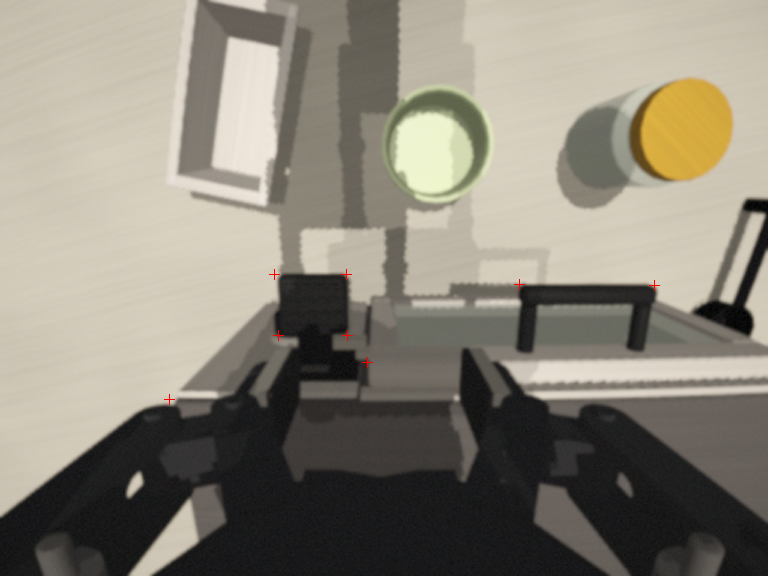

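View pics/side2o.png

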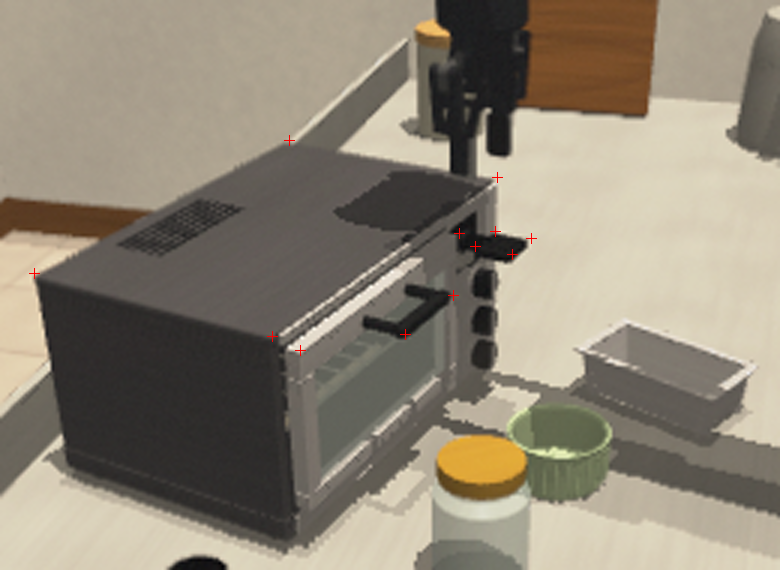

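Run:
```python
from h import *
c=load("wrist2");p=np.array([510.3,-83.4]);j=np.array([.2385,.971]);b=np.array([.971,-.2385])
im=cv2.imread("pics/wrist2.png")[200:300,150:370];im=cv2.resize(im,None,fx=3.5,fy=3.5,interpolation=cv2.INTER_CUBIC)
for h in (25,16):
  for s in (-30,30,-44,44):
    for w in (-11,11):
        q=p+s*j+w*b; u=(proj(c,(q[0],q[1],272.6-h))[0]-[150,200]+.5)*3.5
        cv2.drawMarker(im,tuple(int(v) for v in u),(0,0,255) if h==25 else (0,255,0),cv2.MARKER_CROSS,8,1)
cv2.imwrite("pics/w2t.png",im)
th=np.radians(-13.8);R=np.array([[np.cos(th),-np.sin(th)],[np.sin(th),np.cos(th)]])
print(R.T@(p-[684.8,-51.2]))
```

```text
[-161.78215451  -72.89461216]
```

View pics/w2t.png

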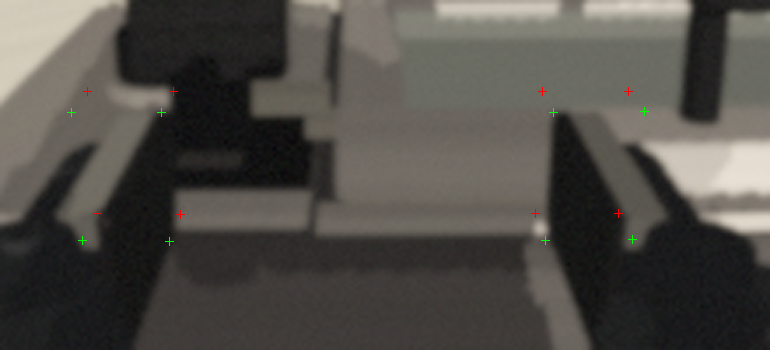

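Tips project where expected, at ±30 mm inner faces and about 16 mm ahead of the TCP at this opening, so pad contact should come at TCP z ≈ 186. I'll descend to just above it.

```bash
python3 -m crank '{"travel":[[0,-0.2,-1.5],[-0.1,-0.4,-3.5],[-0.1,-0.4,-5.5],[-0.1,-0.4,-7],[-0.1,-0.4,-7.7],[-0.1,-0.4,-7.7],[-0.1,-0.4,-7.7]],"rot":[[0,0,0],[0,0,0],[0,0,0],[0,0,0],[0,0,0],[0,0,0],[0,0,0]],"gripper":[6,6,6,6,6,6,6]}'
python3 - <<'E'
from h import *
im=snap("wrist","wrist3");cv2.imwrite("pics/wrist3z.png",cv2.resize(im[130:330,120:400],None,fx=2.8,fy=2.8,interpolation=cv2.INTER_CUBIC))
im=snap("side","side3");cv2.imwrite("pics/side3z.png",cv2.resize(im[80:200,200:340],None,fx=4.5,fy=4.5,interpolation=cv2.INTER_CUBIC))
E
```

```text
t: 2.6
ee_pos: [509.7, -88.2, 199.6]
tcp_rot: [0.0, 0.123, 0.992, 0.001]
ft_force: [-0.1, 0.6, 0.4]
grip_width: 0.707
```

View pics/wrist3z.png

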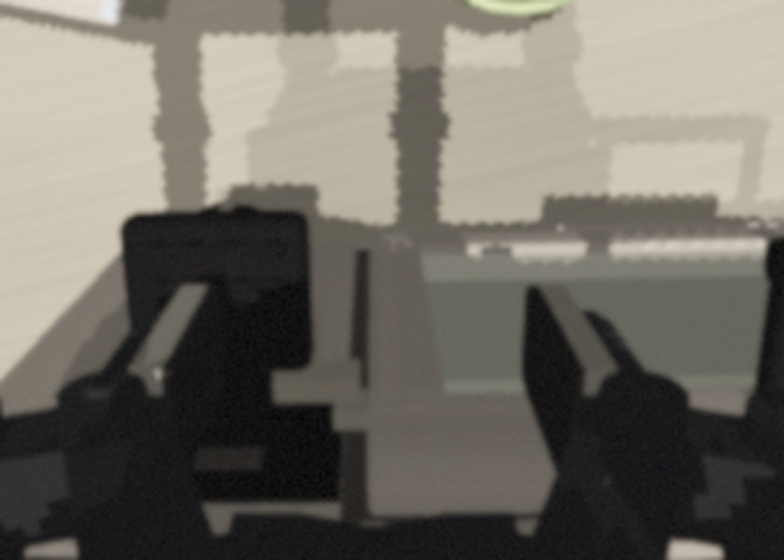

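View pics/side3z.png

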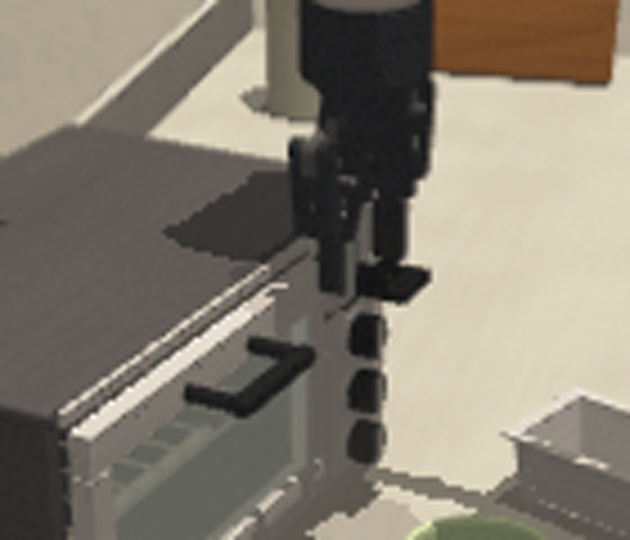

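Run:
```python
from h import *
c=load("wrist3");p=np.array([509.7,-88.2]);j=np.array([.2385,.971]);b=np.array([.971,-.2385])
im=cv2.imread("pics/wrist3z.png")
def m(X,col):
    u=(proj(c,X)[0]-[120,130]+.5)*2.8; print(u.round()); cv2.drawMarker(im,tuple(int(v) for v in u),col,cv2.MARKER_CROSS,12,1)
for s in (-30,30):
    for w in (-11,11):
        q=p+s*j+w*b; m((q[0],q[1],199.6-16),(0,255,0))
o=np.array([684.8,-51.2])
for l,z in (((-136,-79),186),((-136,-40),186),((-182,-131),170),((-182,-91),170),((-146,-91),170),((-124,-100),200)):
    q=o+l[0]*b+l[1]*j; m((q[0],q[1],z),(0,0,255))
cv2.imwrite("pics/w3t.png",im)
```

```text
[213. 286.]
[220. 389.]
[527. 284.]
[521. 387.]
[365. 457.]
[557. 455.]
[111. 217.]
[305. 216.]
[310. 374.]
[254. 556.]
```

View pics/w3t.png

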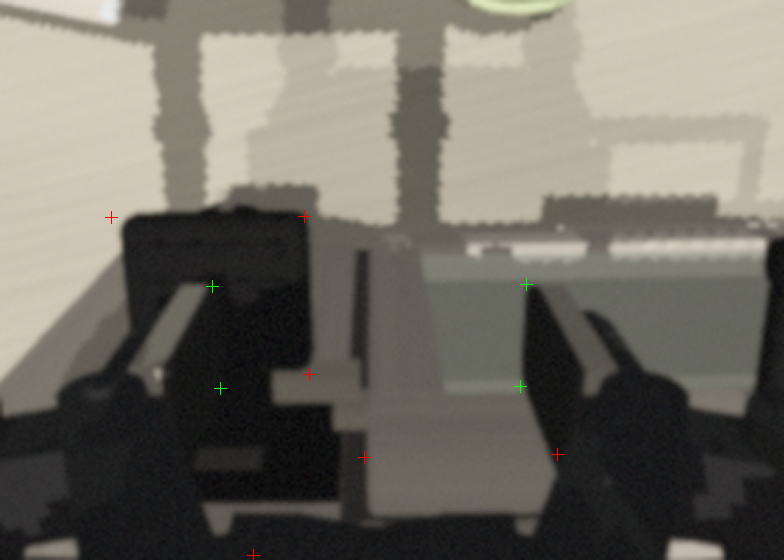

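The overlay fits: finger A stands over the pad and finger B about 14 mm in front of the door face. Now I'll press down in small steps.

```bash
python3 -m crank '{"travel":[[0,0,-0.4],[0,0,-0.8],[0,0,-1.2],[0,0,-1.4],[0,0,-1.4]],"rot":[[0,0,0],[0,0,0],[0,0,0],[0,0,0],[0,0,0]],"gripper":[6,6,6,6,6]}'
```

```text
t: 3.2
ee_pos: [510.0, -88.2, 186.3]
tcp_rot: [0.001, 0.123, 0.992, 0.001]
ft_force: [0.7, -0.4, 1.9]
grip_width: 0.704
```

```bash
python3 -m crank '{"travel":[[0,0,-0.2],[0,0,-0.4],[0,0,-0.6],[0,0,-0.8],[0,0,-0.9],[0,0,-0.9],[0,0,-0.9]],"rot":[[0,0,0],[0,0,0],[0,0,0],[0,0,0],[0,0,0],[0,0,0],[0,0,0]],"gripper":[6,6,6,6,6,6,6]}'
python3 - <<'E'
from h import *
im=snap("wrist","wrist4");cv2.imwrite("pics/wrist4z.png",cv2.resize(im[130:330,120:400],None,fx=2.8,fy=2.8,interpolation=cv2.INTER_CUBIC))
im=snap("side","side4");cv2.imwrite("pics/side4z.png",cv2.resize(im[80:220,190:340],None,fx=4,fy=4,interpolation=cv2.INTER_CUBIC))
for i in range(3):
    manip.grab_frame("scene");s=manip.read_state();print(s['ee_pos'],s['ft_force'],s['torque'])
E
```

```text
t: 3.9
ee_pos: [510.0, -88.4, 179.5]
tcp_rot: [0.002, 0.123, 0.992, 0.0]
ft_force: [-5.0, 1.8, 13.5]
grip_width: 0.702
[510.01065147 -88.36970627 179.4957577 ] [-5.67641564  1.29658088 12.88246487] [-0.2908646   0.92030066 -0.06504181]
[510.00899695 -88.38978191 179.48649331] [-4.15317429  1.18758041 13.11258123] [-0.27801782  0.96104681 -0.0832962 ]
[510.00044317 -88.36685317 179.4855085 ] [-5.37100684  0.56254486 12.70543661] [-0.34052421  0.96530044 -0.06645808]
```

View pics/wrist4z.png

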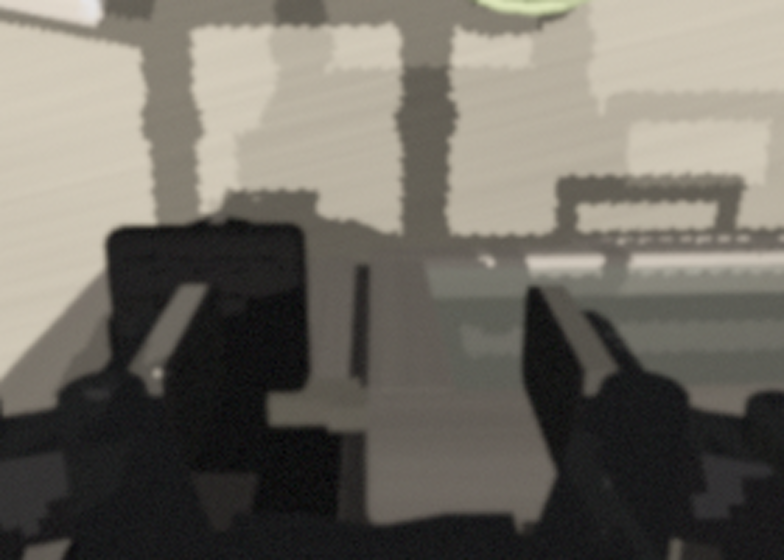

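View pics/side4z.png

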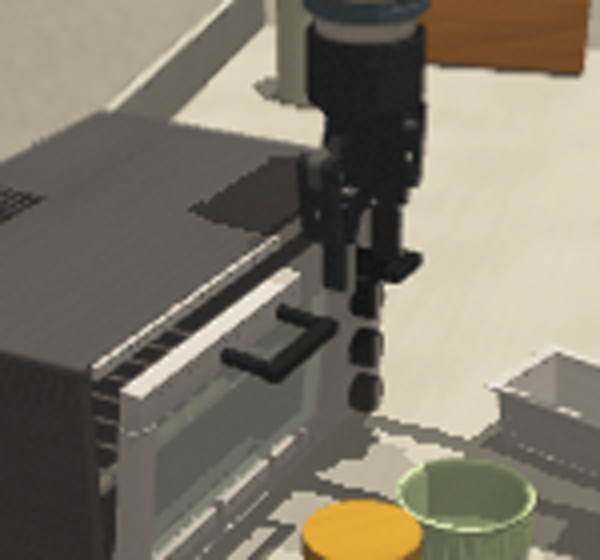

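The door sprang out and is caught on finger B, just ajar (side view: gap along the oven's top edge). I'll ease the latch press from 13 N and measure the door angle.

```bash
python3 -m crank '{"travel":[[0,0,0],[0,0,0],[0,0,0],[0,0,0],[0,0,0],[0,0,0]],"rot":[[0,0,0],[0,0,0],[0,0,0],[0,0,0],[0,0,0],[0,0,0]],"gripper":[6,6,6,6,6,6]}'
python3 - <<'E'
from h import *
im=snap("side","side5");cv2.imwrite("pics/side5z.png",cv2.resize(im[80:220,190:340],None,fx=4,fy=4,interpolation=cv2.INTER_CUBIC))
snap("scene","scene5")
s=manip.read_state();print(s['t'],s['ee_pos'],s['ft_force'])
j=np.array([.2385,.971,0]);b=np.array([.971,-.2385,0]);o=np.array([684.8,-51.2,0])
c=load("side4");O,d=ray(c,(190+122/4,80+395/4))
k=(173-(O-o)@j)/(d@j);X=O+k*d;x,z=(X-o)@b,X[2];print('corner local x,z',x,z,'angle',np.arctan2(-136-x,z-40))
E
```

```text
t: 4.75
ee_pos: [510.0, -88.3, 180.3]
tcp_rot: [0.002, 0.123, 0.992, 0.0]
ft_force: [-2.8, 1.1, 7.3]
grip_width: 0.702
4.85 [510.02385241 -88.28163691 180.2501852 ] [-3.95223466  0.86529524  7.78117827]
corner local x,z -138.01151837097774 180.7720242343603 angle 0.014288218799764274
```

View pics/side5z.png

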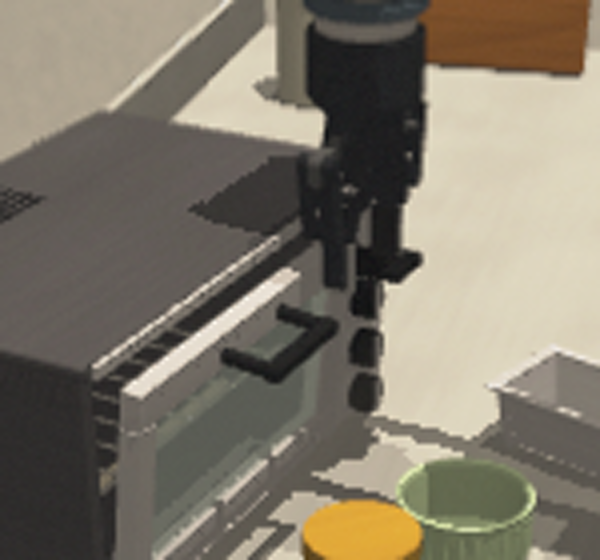

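View pics/scene5.png

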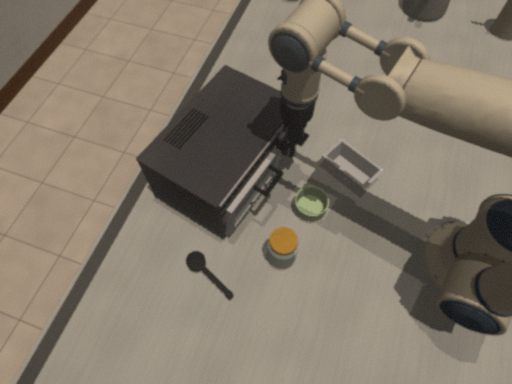

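The corner estimate (0.014 rad) disagrees with the clearly visible gap, and that ray geometry is weak. I'll cross-check with the pull bar's shift and the scene view.

Run:
```python
from h import *
j=np.array([.2385,.971,0]);b=np.array([.971,-.2385,0]);o=np.array([684.8,-51.2,0])
def at(c,uv,y):
    O,d=ray(c,uv);k=(y-(O-o)@j)/(d@j);X=O+k*d;return (X-o)@b,X[2]
for n,f,uv in (("shut","side3",(200+240/4.5,80+408/4.5)),("now","side5",(190+273/4,80+375/4))):
    print(n,at(load(f),uv,85))
# predicted positions of door outer top left corner and bar for angles
c=load("side5")
for a in (0,.05,.1,.15):
    out=[]
    for dx,dz,y in ((0,146,173),(0,146,-20),(0,146,0),(-40,130,87),(16,146,173)):
        x=-136+dx*np.cos(a)-dz*np.sin(a);z=40+dz*np.cos(a)+dx*np.sin(a)
        u=proj(c,o+x*b+y*j+[0,0,z])[0];out.append(((u-[190,80])*4).round().tolist())
    print(a,out)
a=cv2.imread("pics/scene1.png");d=cv2.imread("pics/scene5.png")
cv2.imwrite("pics/cmp.png",np.hstack([cv2.resize(i[130:250,200:320],None,fx=3.3,fy=3.3,interpolation=cv2.INTER_CUBIC) for i in (a,d)]))
```

```text
shut (np.float64(-171.34990976800654), np.float64(169.01395471751687))
now (np.float64(-184.65285513362767), np.float64(164.06550900454113))
0 [[118.0, 386.0], [288.0, 261.0], [272.0, 272.0], [258.0, 364.0], [95.0, 380.0]]
0.05 [[129.0, 389.0], [298.0, 263.0], [282.0, 275.0], [268.0, 370.0], [106.0, 382.0]]
0.1 [[140.0, 393.0], [308.0, 266.0], [292.0, 278.0], [277.0, 376.0], [116.0, 384.0]]
0.15 [[151.0, 397.0], [318.0, 270.0], [303.0, 281.0], [287.0, 382.0], [127.0, 387.0]]
```

View pics/cmp.png

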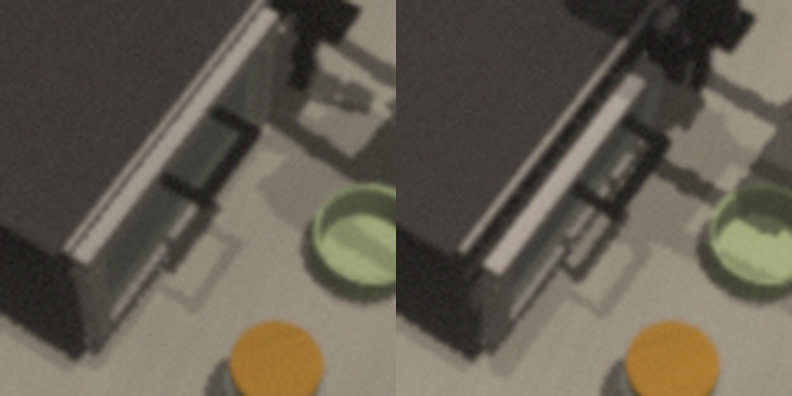

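The first corner estimate had picked the door's inner edge. Read correctly, the corner and the pull bar (13 mm shift) both give about 0.10 rad. The readings are steady and nothing else has moved, so I'm handing in.

Run:
```python
from h import *
s=manip.read_state();print(s['t'],s['ee_pos'],s['ft_force']);print(manip.hand_in())
```

```text
4.85 [510.02385241 -88.28163691 180.2501852 ] [-3.95223466  0.86529524  7.78117827]
the job is handed in; nothing more can be done
None
```

The oven door is cracked open and held just ajar on one finger; I handed the job in at 4.85 s. I found the oven's pose from the pictures and pointed the tool down with the jaws 60 mm apart along its front. One fingertip pressed the latch pad down while the other stood about 14 mm in front of the door's top. The door sprang out onto that second finger and stayed there; nothing was gripped.

**Checks at the end:**
- **Door angle:** about 0.10 rad, from a 13 mm shift of the pull bar. A first corner estimate gave 0.014 rad, but I had picked the door's inner edge; the expected position of that edge at 0.10 rad fits the picture.
- **Forces:** the door leans on the finger with about 3 to 4 N, slightly above the stated 1 to 3 N, which may include friction on the pad. The latch is still held down with about 8 N, eased from a peak of about 13 N.
- **Other things:** in the last scene picture the jar, ramekin, loaf pan and scoop look unmoved.

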